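# Rewind the label cassette and take it out

### The arm

A 6-joint arm with a two-finger parallel gripper is mounted at the origin on the work surface. World frame = base frame: x ahead of the robot, y to its left, z up, the work surface at z = 0. Lengths are in m, angles in degrees, forces in N, time in s.
With the tool pointing down it reaches from about 0.3 to 0.775 m from the base axis. Payload 14.6 kg.
Tool frame: the origin (TCP) lies at the centre of the arm's flange, where the gripper is bolted on; the fingertips stand 199 mm ahead of it and the grasp point (between the pads) lies 180 mm ahead of it; y points along the fingers, z is the direction in which the jaws open and shut, and the axes are right-handed (so a half turn about y gives the same grasp; the last joint's range is limited). The gripper opens to 94 mm and grips with 3 to 60 N. Pads are 16 mm wide; open, the fingers measure 119 mm over their backs; the gripper's body (75 mm by 177 mm) begins 78 mm behind the grasp point.
Start: joints at [-73.659, 17.183, 87.147, -0, 75.671, -3.816], TCP at [0.19, -0.516, 0.405] pointing down, gripper open.
Joint ranges: [-173.82, 173.82], [-45.26, 126.66], [13.44, 144.39], [-59.66, 239.66], [0, 175.72], [-146.38, 146.38]. Speed limits (degrees/s): [127.2, 127.2, 147.25, 180, 180, 180].

### API

Orientations are given as [roll, pitch, yaw] about the fixed x, y, z axes, in that order (R = Rz(yaw) Ry(pitch) Rx(roll)).
In Python, from plant import r gives the robot as it stands. The module is installed in compiled form; this text tells all that it offers.
- The arm moves only by the tool arm_command, never from a script. Its argument "commands" is a list of rows, each a list of 7 numbers: the shift along the world's x, y, z in mm, then the turn, a rotation vector about the world's x, y, z in rad, then the closure in counts, from 0 (fully open) to 255 (shut). A call has 1 to 12 rows; each row shifts and turns the pose as measured when the row begins; what a row does not reach is not made up. A row lasts 1/8 s, in which the tool goes at most 62.5 mm and 10.7 degrees, less where a joint would pass 70% of its speed; a pose out of reach is approached as far as the arm can. A call is refused whole if a number of a shift passes 62.5 or a number of a turn 0.188, either way. A call with a gripper value outside its range is refused whole. The fingers move at their own pace and stop on an object; "newtons" is the grip in N (left out, the last holds). Time passes only in rows, so rows that do not move let the fingers close. It gives the time, the measured TCP pose, the force and the opening at its end, in the units of the state.
- r.read_state(): the state, without advancing time (a new reading comes with each control period).
- r.get_image(name): name is "side" or "top" or "wrist"; returns the picture (420x560x3 uint8, blue, green, red); there is no depth.
- r.calibration(name): a dict with "vertical_fov" (degrees; the focal length in pixels is half the picture's height over the tangent of half this angle, whatever the lens; pixels are square), "cx", "cy" (the principal point, pixels), "pose" (4x4, takes a point from camera to world coordinates). Camera axes: x right, y down, z forward; pixel columns grow to the right and rows downward; lengths in m; the calibration is good to about 2 mm. The wrist camera is an equidistant fisheye: a pixel r from the principal point sees the ray r / f radians off the axis. A picture is of the moment at which its call begins: read the wrist's pose just before it. calibration takes no time and is no camera call; for the wrist camera it gives the pose at the moment of the call.
- r.close_job(): hands the job in, once; it reports no verdict.
The state is a dict: "time_s": time; "joint_pos": joint angles; "qd": joint speeds; "joint_efforts": joint torques, N m; "eef_pos": TCP position; "orientation": TCP orientation; "ft_force": force on the tool from outside, world axes, zero at the start; "torque": the same for the moment, N m; "finger_gap": finger opening in m.
Only numpy, scipy, OpenCV 4.12 (cv2) and the standard library are available. Lean on these libraries where they do the work, as an engineer would, in place of code of your own. Each camera call takes 0.05 s, during which the arm holds its last target.

### The job

The label cassette in the rewinder is used up: crank clockwise (seen from above) until the resistance suddenly drops away, and stop cranking there, within half a turn, before the overrun pin is pushed up. Then lift the freed cassette straight out by its rib, without forcing it, and stand it upright on the floor of the open returns carton, leaving the other things on the table alone.

Things in the scene. Friction and masses are not known exactly. Their poses are not given: they have to be found in the camera images.
- crank_axis (a point): Point on the vertical crank axle, level with the flat top (75 mm above the table) of the label rewinder, a grey fixed bench machine with a crank at one end, a cassette bay at the other. Its frame is the machine's: x across it (110 mm), y along it (220 mm), z up; the bay centre lies 129 mm from here along -y, the machine's +y end 50 mm along +y.
- knob_top (a point): Centre of the top of the crank's upright black knob, 157 mm above the table: a round grip 18 mm in diameter, 44 mm tall (113 to 157 mm above the table), spinning freely on its spindle, going round the axle at 45 mm radius. The flat crank arm below has its top 106 mm above the table and ends 8 mm past the knob's centre. Its orientation means nothing.
- crank (a joint): Crank angle in rad, growing clockwise seen from above (the winding direction); starts anywhere in 0 to 5. Winding drags with 0.3 to 0.4 N m (6 to 9 N at the knob; halted, 0 to 6 N may stay, either way) until the tape end comes off after 0.8 to 3 turns, unseen from outside; then the drag falls at once to about 0.02 N m (0.5 N). Turning back then jams it.
- overrun (a joint): Height in m of the small brass overrun pin in its black collar on the flat top, 22 mm from the axle along -x. It stays at 0 through the winding and for about half a turn after the crank has gone light; from then on it is pushed up 3 mm with every further turn, and stays up.
- bay_floor (a point): Centre of the floor of the cassette bay in the rewinder, 12 mm above the table; the frame is the machine's. The bay is an upright well 76 (x) x 66 (y) mm, open at the top (75 mm above the table).
- cassette: White label cassette, 70 (x) x 60 (y) x 104 mm high, 0.2 to 0.4 kg; origin: centre of its underside. Stands in the bay with 3 mm play. On its 66 mm high body stands a centred grip rib 20 (x) x 42 (y) x 38 mm high. A tongue in the machine holds it (4 to 8 mm lift) until the tape end is off, then draws back by itself. Over 45 N of pull or push against the machine breaks it.
- carton: Open cardboard returns carton, 160 (x) x 180 (y) mm, walls 70 mm high and 5 mm thick, with two flaps folded outwards; origin at the centre of its underside, inner floor 5 mm above. Fixed to the table left or right of the rewinder (on the other side a flat kitchen scale, 38 mm high, fixed).
- tape_roll: Bystander, not to be disturbed: wooden-coloured ring 84 mm across, 24 mm high, lying flat; origin at the middle of its underside.
- jar: Bystander, not to be disturbed: glass jar 64 mm across, 85 mm high; origin at the middle of its underside.
- can: Bystander, not to be disturbed: can 72 mm across, 100 mm high; origin at the middle of its underside.
- bowl: Bystander, not to be disturbed: steel bowl 84 mm across, 45 mm high; origin at the middle of its underside.
- mug: Bystander, not to be disturbed: white mug 76 mm across, 85 mm high; origin at the middle of its underside.
- spatula: Bystander, not to be disturbed: spatula lying flat, about 250 mm long; origin under its middle.
- shaker: Bystander, not to be disturbed: metal shaker jar 48 mm across, 75 mm high; origin at the middle of its underside.
Mind the look-alikes: they are no part of the job. What is shaped like the cassette but red is not meant. Leave any red look-alike of the part that bears crank_axis alone.

How it is judged (in metres and radians):
On the way, in this order (a step that is already met when the one before it is completed fails the run):
1. the crank has been wound on, with the cassette still in its bay (value of joint crank above 9 rad and horizontal distance between cassette and bay_floor below 0.01 m and z of cassette in the frame of bay_floor below 0.012 m), for 0.1 s.
2. the cassette has been lifted clear of the bay (z of cassette in the frame of bay_floor above 0.066 m), for 0.1 s.
At the end, for the whole second after the job is handed in: The cassette stands upright (within 0.1 rad) and at rest on the floor of the returns carton (its underside within 5 mm of the floor, its centre within 70 mm of the carton's); the overrun pin has risen by less than 1.5 mm (reached about one turn after the crank goes light); the crank is at rest (horizontal distance between cassette and carton below 0.07 m and z of cassette in the frame of carton between 0.002 and 0.01 m and angle between cassette's own z axis and vertical below 0.1 rad and linear speed of cassette below 0.02 m/s and value of joint overrun below 0.0015 m and velocity of joint crank below 0.1 rad/s); the robot touches nothing.
It fails at once if the crank was wound on past the drop until the overrun pin rose 1.5 mm (about one turn after it goes light) (value of joint overrun above 0.0015 m).
It fails at once if the cassette was forced in the machine (over 45 N between them) (contact force between cassette and rewinder above 45 N).
It fails at once if a bystander was disturbed (moved 30 mm) (distance of any of tape_roll, jar, can, bowl, mug, spatula, shaker from where it was at the start of the episode above 0.03 m).
It also fails if it takes over 72 s, if anything falls off the work surface, if the arm or the gripper's body presses on something with over 40 N, if the wrist force passes 120 N, or if a joint passes its speed limit or range.

## Working session

There is one attempt and no reset: what is moved stays moved. The work goes in short steps, Python scripts to look and compute and a tool call to move; the robot and the scene stay as the last step left them, time stands still between calls to the robot, and variables do not carry over. Pictures are saved under pics/ and viewed, and the job is handed in when it is done.

Besides the shell and the picture viewer there is one more tool, called after ">>>" as name([rows], argument=value, ...), one row to a line, values as JSON. arm_command: Moves the arm, as the interface text tells. Its arguments: {"type":"object","properties":{"commands":{"type":"array","items":{"type":"array","items":{"type":"number"}}},"newtons":{"type":"number"}},"required":["commands"]}

```bash
mkdir -p pics; python3 - <<'E'
from plant import r
import cv2,numpy as np
np.set_printoptions(precision=4,suppress=True)
s=r.read_state(); print(s)
for n in("side","top","wrist"):
    c=r.calibration(n); print(n,c)
    cv2.imwrite(f"pics/{n}0.png",r.get_image(n))
E
```

```text
{'time_s': 0.0, 'joint_pos': array([-73.6611,  17.2175,  87.1795,  -0.0015,  75.6692,  -3.816 ]), 'qd': array([ 0.0456,  0.0907,  0.0254,  0.0669, -0.0588,  0.0034]), 'joint_efforts': array([ -0.0008, -53.1815, -35.2736,   0.0708,   0.0243,  -0.0001]), 'eef_pos': array([ 0.1895, -0.5163,  0.4041]), 'orientation': array([ -90.0661,    0.0029, -159.8447]), 'ft_force': array([ 0.4286, -0.1729,  0.5376]), 'torque': array([-0.0579, -0.0204,  0.0188]), 'finger_gap': 0.0941426909099692}
side {'vertical_fov': 49.41620656452054, 'cx': 275.755036233569, 'cy': 206.49962288964642, 'pose': array([[-0.9946, -0.0763,  0.0697,  0.4079],
       [-0.1032,  0.7729, -0.6261,  0.8038],
       [-0.0061, -0.6299, -0.7766,  1.0658],
       [ 0.    ,  0.    ,  0.    ,  1.    ]])}
top {'vertical_fov': 45.01582823571305, 'cx': 281.69694095939514, 'cy': 209.26233704419445, 'pose': array([[-0.0063, -0.9888,  0.1492,  0.2843],
       [-0.9999,  0.0078,  0.0093,  0.0316],
       [-0.0103, -0.1492, -0.9888,  1.5044],
       [ 0.    ,  0.    ,  0.    ,  1.    ]])}
wrist {'vertical_fov': 65.70646984690485, 'cx': 270.55083972402997, 'cy': 210.7228848492895, 'pose': array([[ 0.3443, -0.908 , -0.2386,  0.2582],
       [-0.9388, -0.3334, -0.0862, -0.491 ],
       [-0.0012,  0.2537, -0.9673,  0.3833],
       [ 0.    ,  0.    ,  0.    ,  1.    ]])}
```

View pics/side0.png

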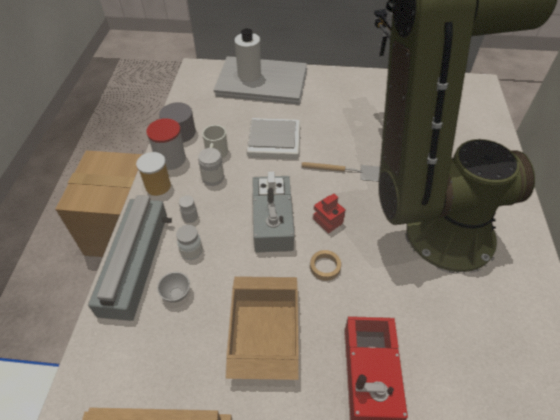

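View pics/top0.png

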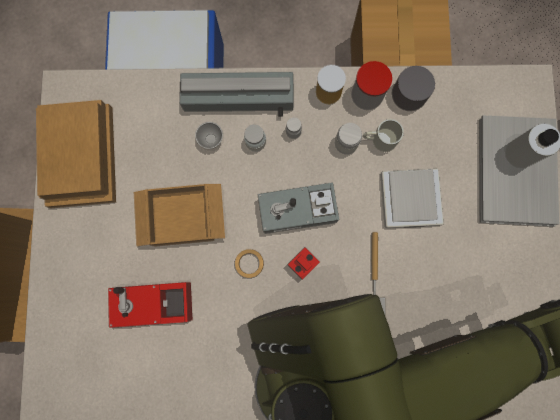

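View pics/wrist0.png

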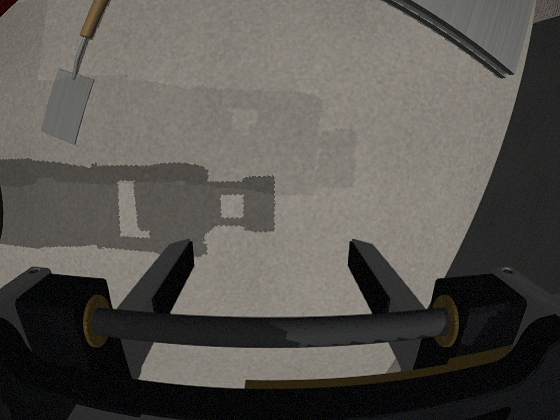

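The grey machine sits in the top view at about (298,207), with the crank near (283,207) and the white cassette near (321,203). The carton is at (180,214), and the scale is on the other side at (412,197). The red machine at (150,305) and the red cassette at (303,264) are the look-alikes. I'll confirm with an enlarged crop.

```bash
python3 - <<'E'
import cv2,numpy as np
a=cv2.imread("pics/top0.png")[170:245,240:350]; cv2.imwrite("pics/topc.png",cv2.resize(a,None,fx=7,fy=7,interpolation=cv2.INTER_CUBIC))
a=cv2.imread("pics/side0.png")[165:260,235:310]; cv2.imwrite("pics/sidec.png",cv2.resize(a,None,fx=6,fy=6,interpolation=cv2.INTER_CUBIC))
E
```

```text
(no output)
```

View pics/topc.png

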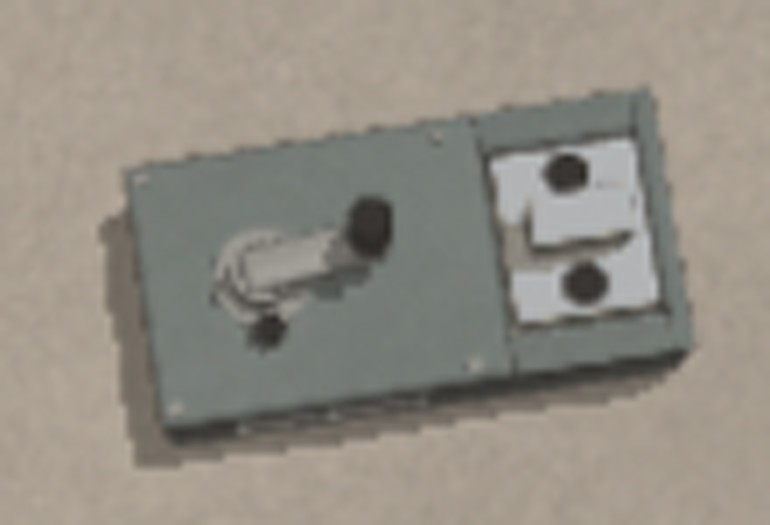

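View pics/sidec.png

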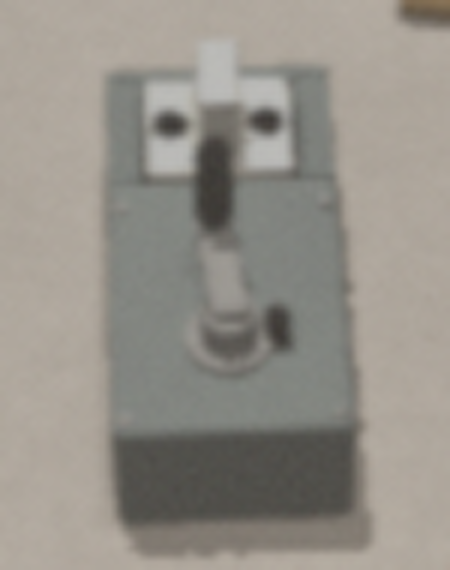

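The crop confirms the grey machine. In the top crop, its top corners are at (128,170), (645,92), (690,350) and (165,428), and the knob top is at about (371,213). The red parts are not involved.

```bash
cat > h.py <<'E'
import numpy as np,cv2
from plant import r
np.set_printoptions(precision=4,suppress=True)
def ray(n,px,c=None):
    c=c or r.calibration(n); f=210/np.tan(np.radians(c["vertical_fov"]/2))
    d=np.array([px[0]-c["cx"],px[1]-c["cy"]])
    if n=="wrist":
        rr=np.hypot(*d); th=rr/f; v=np.r_[d/max(rr,1e-9)*np.sin(th),np.cos(th)]
    else: v=np.r_[d/f,1]
    return c["pose"][:3,3],c["pose"][:3,:3]@v
def onz(n,px,z,c=None):
    o,v=ray(n,px,c); return o+v*(z-o[2])/v[2]
def proj(n,p,c=None):
    c=c or r.calibration(n); f=210/np.tan(np.radians(c["vertical_fov"]/2))
    q=np.linalg.inv(c["pose"])@np.r_[p,1]; q=q[:3]
    if n=="wrist":
        th=np.arctan2(np.hypot(q[0],q[1]),q[2]); return np.array([c["cx"],c["cy"]])+f*th*q[:2]/np.hypot(q[0],q[1])
    return np.array([c["cx"],c["cy"]])+f*q[:2]/q[2]
E
python3 - <<'E'
from h import *
P=[onz("top",(240+a/7-.5+.07,170+b/7-.5+.07),.075) for a,b in((128,170),(645,92),(690,350),(165,428))]
for i in range(4): print(P[i],np.linalg.norm(P[i]-P[(i+1)%4]))
c=sum(P)/4
ym=(P[0]+P[3]-P[1]-P[2])/2; ym/=np.linalg.norm(ym)
xm=np.array([ym[1],-ym[0],0]); print("center",c,"y",ym,"x",xm, np.degrees(np.arctan2(xm[1],xm[0])))
ax=c+60*ym/1000; bay=c-.069*ym
print("axle",ax,"bay",bay)
kt=onz("top",(240+371/7-.43,170+213/7-.43),.157)
ks=onz("side",(235+217/6-.42,165+142/6-.42),.157)
print("knob",kt,ks,np.linalg.norm((kt-ax)[:2]),np.linalg.norm((ks-ax)[:2]))
rt=onz("top",(240+582/7-.43,170+218/7-.43),.116);rs=onz("side",(235+218/6-.42,165+72/6-.42),.116)
print("ribtop",rt,rs)
print("collar",onz("top",(240+266/7-.43,170+328/7-.43),.08), "pred", ax-.022*xm)
# carton: 
for p in((135,189),(222,185),(223,241),(136,246)): print("carton rim",onz("top",p,.07))
E
python3 - <<'E'
import cv2
a=cv2.imread("pics/top0.png")[175:255,125:235]; cv2.imwrite("pics/cart.png",cv2.resize(a,None,fx=7,fy=7,interpolation=cv2.INTER_CUBIC))
E
```

```text
[0.5452 0.113  0.075 ] 0.21444634719838798
[ 0.576  -0.0992  0.075 ] 0.10805161132946624
[ 0.4691 -0.1152  0.075 ] 0.21528614911542565
[0.4389 0.098  0.075 ] 0.10736925227834898
center [ 0.5073 -0.0008  0.075 ] y [-0.1419  0.9899  0.    ] x [0.9899 0.1419 0.    ] 8.159068797767073
axle [0.4988 0.0586 0.075 ] bay [ 0.5171 -0.0691  0.075 ]
knob [0.5126 0.0147 0.157 ] [0.5091 0.0105 0.157 ] 0.04596640714271589 0.04912124812971359
ribtop [ 0.5169 -0.0694  0.116 ] [ 0.518 -0.069  0.116]
collar [0.4788 0.0568 0.08  ] pred [0.477  0.0554 0.075 ]
carton rim [0.5633 0.4684 0.07  ]
carton rim [0.573  0.2169 0.07  ]
carton rim [0.4109 0.2122 0.07  ]
carton rim [0.3985 0.4595 0.07  ]
```

View pics/cart.png

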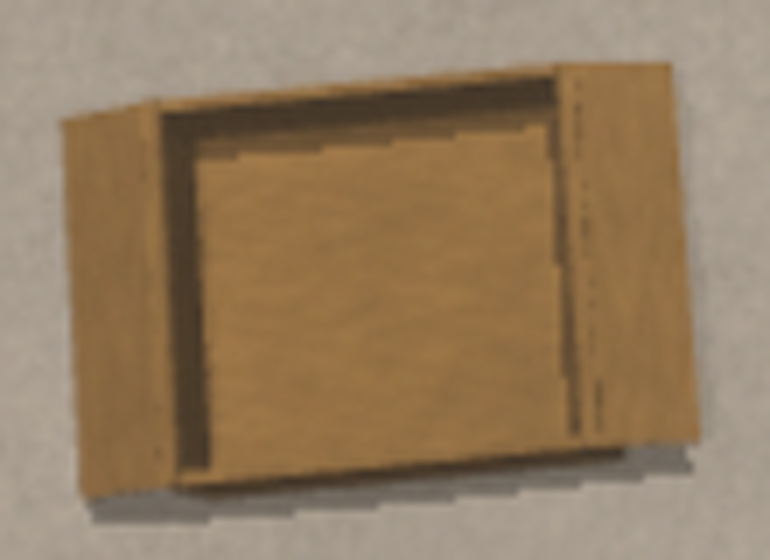

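>>> arm_command([
  [27,44,0,0,0,0.1135,60],
  [27,44,0,0,0,0.1135,60],
  [27,44,0,0,0,0.1135,60],
  [27,44,0,0,0,0.1135,60],
  [27,44,0,0,0,0.1135,60],
  [27,44,0,0,0,0.1135,60],
  [27,44,0,0,0,0.1135,60],
  [27,44,0,0,0,0.1135,60],
  [27,44,0,0,0,0.1135,60],
  [27,44,0,0,0,0.1135,60],
  [27,44,0,0,0,0.1135,60],
  [27,44,0,0,0,0.1135,60],
])

```text
time_s: 1.65
eef_pos: [0.5188, 0.0283, 0.4027]
orientation: [-90.1, 0.0, -79.6]
ft_force: [0.2, -0.8, 0.0]
finger_gap: 0.072
```

```bash
python3 - <<'E'
from h import *
s=r.read_state(); print(s["time_s"],s["eef_pos"],s["orientation"],s["joint_pos"],s["finger_gap"],s["ft_force"])
c=r.calibration("wrist"); im=r.get_image("wrist"); np.save("w1.npy",c,allow_pickle=True)
for k,p in dict(knob=(.511,.013,.157),axle=(.4988,.0586,.106),bay=(.5171,-.0691,.116)).items(): print(k,proj("wrist",p,c))
cv2.imwrite("pics/w1.png",im)
E
```

```text
1.65 [0.5188 0.0283 0.4027] [-90.1317   0.0041 -79.5703] [ -0.9131  13.4201  92.1785  -0.0227  74.5313 -11.3367] 0.07202240153218577 [ 0.1647 -0.8308  0.0287]
knob [257.8719 247.8255]
axle [255.265  174.5166]
bay [251.5078 311.4713]
```

View pics/w1.png

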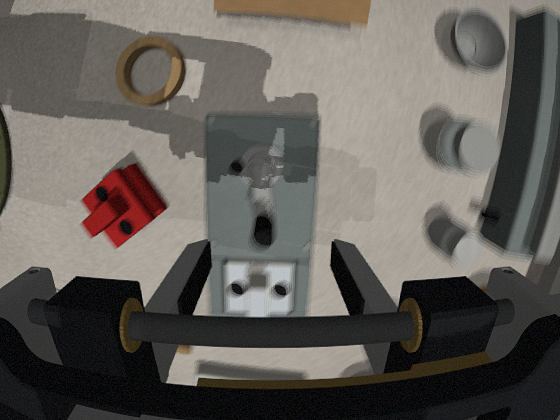

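The wrist view shows the grey machine upright. The black knob is at about (263,230), the collar at (237,166) and the cassette at (260,288). The picture is slightly blurred, so I'll retake it with the arm at rest and measure.

```bash
python3 - <<'E'
from h import *
s=r.read_state(); print(s["time_s"],s["eef_pos"],s["orientation"],abs(s["qd"]).max())
c=r.calibration("wrist"); im=r.get_image("wrist")
m=(im.max(2)<55).astype(np.uint8); m=m[200:270,235:300]
n,l,st,ce=cv2.connectedComponentsWithStats(m)
for i in range(1,n):
    if st[i,4]>40: print(st[i],ce[i]+[235,200])
for z in(.113,.135,.157): print(z,[proj("wrist",p,c) for p in((.5126,.0147,z),(.5091,.0105,z))])
a=im[140:330,190:330]; cv2.imwrite("pics/w2c.png",cv2.resize(a,None,fx=3.1,fy=3.1,interpolation=cv2.INTER_CUBIC))
E
```

```text
1.7 [0.5206 0.0322 0.4024] [-90.0954   0.0742 -79.101 ] 5.12865244750874
[  9  21  24  36 685] [256.4365 238.835 ]
0.113 [array([258.8381, 232.154 ]), array([254.046 , 235.8989])]
0.135 [array([257.8874, 240.7761]), array([252.723, 244.772])]
0.157 [array([256.7799, 250.8707]), array([251.1848, 255.1436])]
```

View pics/w2c.png

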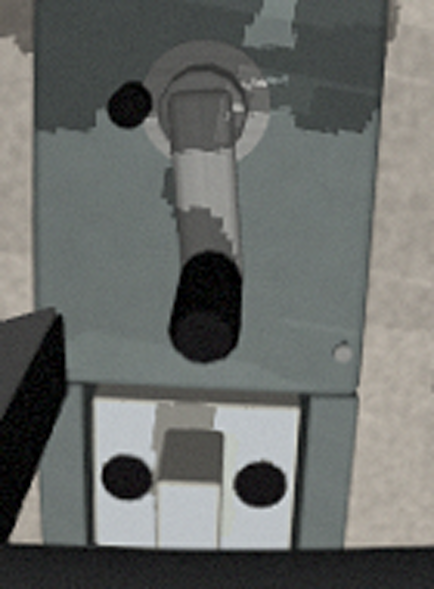

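```bash
python3 - <<'E'
from h import *
s=r.read_state(); print(s["time_s"],s["eef_pos"],s["orientation"],abs(s["qd"]).max())
c=r.calibration("wrist"); im=r.get_image("wrist")
a=im[140:330,190:330]; cv2.imwrite("pics/w3c.png",cv2.resize(a,None,fx=3.1,fy=3.1,interpolation=cv2.INTER_CUBIC))
import pickle; pickle.dump(c,open("c3.pkl","wb"))
E
```

```text
1.75 [0.5195 0.0299 0.4021] [-90.1519   0.0464 -79.4073] 4.450986825312834
```

View pics/w3c.png

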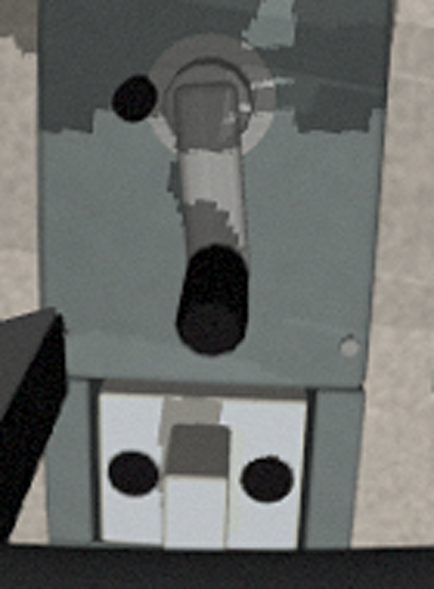

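```bash
python3 - <<'E'
from h import *
import pickle; c=pickle.load(open("c3.pkl","rb"))
f=lambda p:(190+p[0]/3.1-.34,140+p[1]/3.1-.34)
k=onz("wrist",f((212,319)),.157,c); a=onz("wrist",f((211,96)),.079,c); co=onz("wrist",f((135,98)),.083,c)
rb=onz("wrist",f((197,515)),.116,c); l=onz("wrist",f((40,0)),.075,c); 
print(k,a,co,np.linalg.norm((k-a)[:2]),np.linalg.norm((a-co)[:2]),rb)
print("machine sides",[onz("wrist",f(p),.075,c) for p in((38,200),(380,200))])
E
```

```text
[0.5109 0.0191 0.157 ] [0.5002 0.0603 0.079 ] [0.478  0.0563 0.083 ] 0.04263480641106061 0.022629486675148656 [ 0.5184 -0.0602  0.116 ]
machine sides [array([0.4518, 0.0175, 0.075 ]), array([0.5581, 0.0373, 0.075 ])]
```

>>> arm_command([
  [-8,-12,0,0,0,-0.04,60],
  [0,0,0,0,0,0,60],
  [0,0,-25,0,0,0,60],
  [0,0,0,0,0,0,60],
], newtons=40)

```text
time_s: 2.3
eef_pos: [0.5086, 0.0118, 0.3773]
orientation: [-90.2, -0.0, -82.5]
ft_force: [-0.1, -0.0, 0.3]
finger_gap: 0.0719
```

```bash
python3 - <<'E'
from h import *
s=r.read_state(); print(s["time_s"],s["eef_pos"],s["orientation"],abs(s["qd"]).max())
c=r.calibration("wrist"); im=r.get_image("wrist")
print(proj("wrist",(.511,.0165,.157),c),proj("wrist",(.4993,.0593,.106),c))
a=im[140:330,190:330]; cv2.imwrite("pics/w4c.png",cv2.resize(a,None,fx=3.1,fy=3.1,interpolation=cv2.INTER_CUBIC))
E
```

```text
2.3 [0.5086 0.0118 0.3773] [-90.1619  -0.     -82.5101] 2.682774545527777
[276.9772 236.1146] [268.2485 160.1201]
```

View pics/w4c.png

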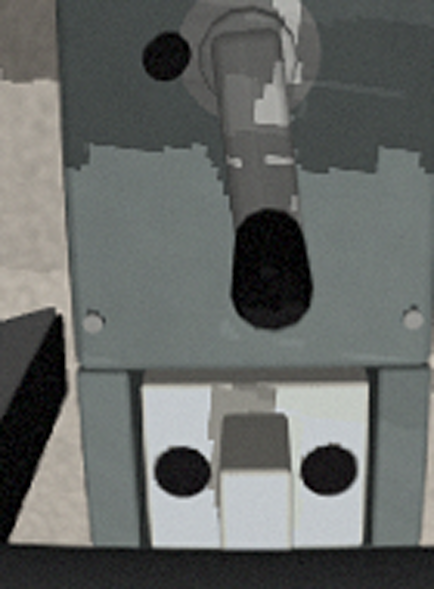

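The knob top is at (277,232.6) against a predicted (277,236), which puts it at about (0.511, 0.018). I'll descend and grip it.

>>> arm_command([
  [2,6,0,0,0,0.01,60],
  [0,0,-30,0,0,0,60],
  [0,0,-30,0,0,0,60],
  [0,0,0,0,0,0,150],
  [0,0,0,0,0,0,255],
  [0,0,0,0,0,0,255],
  [0,0,0,0,0,0,255],
  [0,0,0,0,0,0,255],
], newtons=40)

```text
time_s: 3.35
eef_pos: [0.5123, 0.0186, 0.3257]
orientation: [-89.4, -0.1, -81.9]
ft_force: [-0.1, 0.3, -0.3]
finger_gap: 0.0257
```

```bash
python3 - <<'E'
from h import *
s=r.read_state(); print(s["time_s"],s["eef_pos"],s["orientation"],s["finger_gap"],s["ft_force"],abs(s["qd"]).max())
im=r.get_image("wrist"); cv2.imwrite("pics/w5.png",im)
E
```

```text
3.35 [0.5123 0.0186 0.3257] [-89.361   -0.1322 -81.8815] 0.02572926756946008 [-0.14    0.3205 -0.2884] 0.34104533451398394
```

View pics/w5.png

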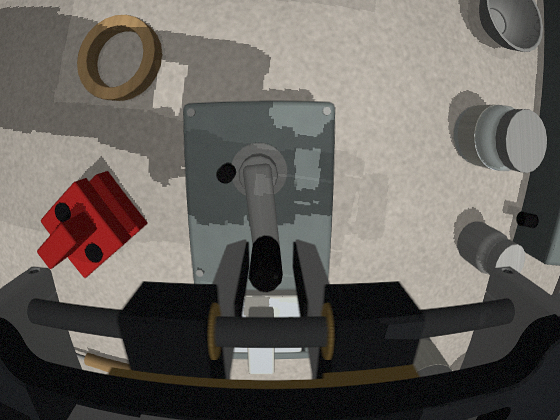

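The fingers straddle the knob at (265,262). I'll go a little lower and finish closing.

>>> arm_command([
  [0,0,-8,0,0,0,255],
  [0,0,0,0,0,0,255],
  [0,0,0,0,0,0,255],
  [0,0,0,0,0,0,255],
], newtons=40)

```text
time_s: 3.9
eef_pos: [0.5132, 0.019, 0.3222]
orientation: [-88.9, -0.2, -81.9]
ft_force: [-0.2, 2.1, 3.7]
finger_gap: 0.0173
```

>>> arm_command([
  [-15.5,-2.5,0,0,0,0,255],
  [-15.5,3,0,0,0,0,255],
])

```text
time_s: 4.15
eef_pos: [0.4827, 0.0185, 0.3223]
orientation: [-88.7, -0.3, -81.9]
ft_force: [5.3, -1.3, 1.7]
finger_gap: 0.017
```

```bash
cat > plan.py <<'E'
import sys
from h import *
cx,cy=float(sys.argv[1]),float(sys.argv[2]); n=int(sys.argv[3]); st=float(sys.argv[4])
s=r.read_state(); p=s["eef_pos"][:2]*1000
d=p-[cx,cy]; th=np.degrees(np.arctan2(d[1],d[0])); R=45
F=s["ft_force"]; t=np.array([np.sin(np.radians(th)),-np.cos(np.radians(th))])
print("t",s["time_s"],"p",p,"r",np.hypot(*d),"th",th,"Ftan(drag)",-F[:2]@t,"Frad out",F[:2]@d/np.hypot(*d),"Fz",F[2])
open("log.txt","a").write(f"{p[0]} {p[1]}\n")
q=p
for i in range(1,n+1):
    a=np.radians(th-st*i); w=np.array([cx,cy])+R*np.array([np.cos(a),np.sin(a)]); print(np.round(w-q,1).tolist()); q=w
E
python3 plan.py 499.3 59.5 6 20
```

```text
t 4.15 p [482.6619  18.5197] r 44.22905312208933 th -112.09721372638832 Ftan(drag) 5.383301015316909 Frad out -0.8065937688183108 Fz 1.705610331826142
[-13.5, 7.6]
[-9.6, 12.3]
[-4.8, 14.9]
[0.6, 15.6]
[5.9, 14.5]
[10.5, 11.6]
```

>>> arm_command([
  [-13.5,7.5,0,0,0,0,255],
  [-9.5,12.5,0,0,0,0,255],
  [-5,15,0,0,0,0,255],
  [0.5,15.5,0,0,0,0,255],
  [6,14.5,0,0,0,0,255],
  [10.5,11.5,0,0,0,0,255],
])

```text
time_s: 4.9
eef_pos: [0.4677, 0.0944, 0.3222]
orientation: [-89.7, -0.6, -82.0]
ft_force: [-12.1, 5.1, 11.9]
finger_gap: 0.0172
```

```bash
python3 plan.py 499.3 59.5 6 20
```

```text
t 4.9 p [467.6886  94.3501] r 47.05109483659446 th 132.21018039506208 Ftan(drag) 5.5280381292420335 Frad out 11.876973191614486 Fz 11.928352552771868
[14.6, 6.8]
[15.3, 3.3]
[15.5, -2.1]
[13.8, -7.3]
[10.5, -11.6]
[5.9, -14.5]
```

```bash
python3 plan.py 498 61.1 6 20
```

```text
t 4.9 p [467.6886  94.3501] r 44.99273017877524 th 132.35289902752487 Ftan(drag) 5.498436538348144 Frad out 11.89070617694513 Fz 11.928352552771868
[13.2, 8.4]
[15.3, 3.3]
[15.5, -2.1]
[13.8, -7.3]
[10.5, -11.5]
[5.9, -14.5]
```

>>> arm_command([
  [13,8.5,0.5,0,0,0,255],
  [15.5,3.5,0.5,0,0,0,255],
  [15.5,-2,0.5,0,0,0,255],
  [14,-7.5,0.5,0,0,0,255],
  [10.5,-11.5,0,0,0,0,255],
  [6,-14.5,0,0,0,0,255],
])

```text
time_s: 5.65
eef_pos: [0.5434, 0.074, 0.3223]
orientation: [-89.9, -0.2, -81.8]
ft_force: [-4.1, 4.0, 4.6]
finger_gap: 0.0174
```

```bash
python3 plan.py 498 61.1 6 20
```

```text
t 5.65 p [543.4413  74.0039] r 47.23795794503465 th 15.85286220573371 Ftan(drag) 4.977785640624393 Frad out -2.817328712382942 Fz 4.550352418412883
[-0.6, -16.2]
[-3.8, -15.2]
[-8.8, -12.9]
[-12.7, -9.2]
[-15.0, -4.3]
[-15.6, 1.1]
```

```bash
python3 plan.py 499.3 60.6 6 20
```

```text
t 5.65 p [543.4413  74.0039] r 46.131563097684435 th 16.891363917085755 Ftan(drag) 5.028030057406421 Frad out -2.7266471534544596 Fz 4.550352418412883
[0.8, -15.8]
[-3.5, -15.2]
[-8.5, -13.1]
[-12.5, -9.4]
[-15.0, -4.5]
[-15.6, 0.8]
```

>>> arm_command([
  [0.5,-16,0.5,0,0,0,255],
  [-3.5,-15.5,0,0,0,0,255],
  [-8.5,-13,0,0,0,0,255],
  [-12.5,-9.5,0,0,0,0,255],
  [-15,-4.5,0,0,0,0,255],
  [-15.5,1,0,0,0,0,255],
])

```text
time_s: 6.4
eef_pos: [0.4894, 0.0161, 0.3223]
orientation: [-89.4, 0.1, -81.9]
ft_force: [6.1, 4.5, -1.8]
finger_gap: 0.0172
```

```bash
python3 plan.py 499.3 60.6 6 20
```

```text
t 6.4 p [489.385   16.1384] r 45.55374217629991 th -102.5713926159892 Ftan(drag) 4.941589122495722 Frad out -5.725866929243471 Fz -1.7577839508145368
[-14.3, 6.5]
[-11.5, 10.6]
[-7.2, 13.9]
[-2.0, 15.5]
[3.4, 15.3]
[8.4, 13.2]
```

>>> arm_command([
  [-14.5,6.5,0,0,0,0,255],
  [-11.5,10.5,0,0,0,0,255],
  [-7,14,0,0,0,0,255],
  [-2,15.5,0,0,0,0,255],
  [3.5,15.5,0,0,0,0,255],
  [8.5,13,0,0,0,0,255],
])

```text
time_s: 7.15
eef_pos: [0.4643, 0.0903, 0.3222]
orientation: [-89.6, -0.3, -82.0]
ft_force: [-5.1, -2.9, 7.9]
finger_gap: 0.0169
```

```bash
python3 plan.py 499.3 60.6 6 20
```

```text
t 7.15 p [464.3174  90.2741] r 45.87306864664048 th 139.693596571559 Ftan(drag) 5.559785762881932 Frad out 2.034873615838593 Fz 7.874199076146375
[12.7, 9.4]
[14.7, 5.3]
[15.6, -0.1]
[14.7, -5.4]
[11.9, -10.1]
[7.7, -13.6]
```

>>> arm_command([
  [12.5,9.5,0.5,0,0,0,255],
  [14.5,5.5,0.5,0,0,0,255],
  [15.5,0,0,0,0,0,255],
  [14.5,-5.5,0,0,0,0,255],
  [12,-10,0,0,0,0,255],
  [7.5,-13.5,0,0,0,0,255],
])

```text
time_s: 7.9
eef_pos: [0.542, 0.0784, 0.3222]
orientation: [-89.9, -0.1, -81.9]
ft_force: [-6.0, 4.0, 5.2]
finger_gap: 0.0173
```

```bash
python3 plan.py 499.3 60.6 6 20
```

```text
t 7.9 p [541.9907  78.3729] r 46.24257239607343 th 22.602852081092202 Ftan(drag) 6.0102166333722895 Frad out -3.9811455480893008 Fz 5.19997360796466
[2.3, -15.7]
[-2.0, -15.5]
[-7.2, -13.9]
[-11.5, -10.6]
[-14.4, -6.0]
[-15.6, -0.7]
```

>>> arm_command([
  [2,-15.5,0.5,0,0,0,255],
  [-2,-15.5,0,0,0,0,255],
  [-7,-14,0,0,0,0,255],
  [-11.5,-10.5,0,0,0,0,255],
  [-14.5,-6,0,0,0,0,255],
  [-15.5,-0.5,0,0,0,0,255],
])

```text
time_s: 8.65
eef_pos: [0.4944, 0.0155, 0.3223]
orientation: [-89.4, 0.1, -81.9]
ft_force: [5.3, 3.8, -0.2]
finger_gap: 0.0175
```

```bash
python3 plan.py 499.3 60.6 6 20
```

```text
t 8.65 p [494.3792  15.4653] r 45.402194249836725 th -96.2220711551014 Ftan(drag) 4.861495523701368 Frad out -4.383171908386308 Fz -0.23686576460572564
[-15.0, 4.8]
[-12.6, 9.2]
[-8.7, 13.0]
[-3.7, 15.2]
[1.7, 15.5]
[6.9, 14.0]
```

>>> arm_command([
  [-15,5,0,0,0,0,255],
  [-12.5,9,0,0,0,0,255],
  [-8.5,13,0,0,0,0,255],
  [-3.5,15,0,0,0,0,255],
  [1.5,15.5,0,0,0,0,255],
  [7,14,0,0,0,0,255],
])

```text
time_s: 9.4
eef_pos: [0.4611, 0.0858, 0.3222]
orientation: [-89.6, -0.3, -82.0]
ft_force: [-4.9, 1.1, 6.8]
finger_gap: 0.0173
```

```bash
python3 plan.py 499.3 60.6 6 20
```

```text
t 9.4 p [461.1403  85.7792] r 45.71821140684961 th 146.58173191943462 Ftan(drag) 1.785813931086818 Frad out 4.675553732643457 Fz 6.800952205629641
[11.3, 11.0]
[14.0, 7.0]
[15.5, 1.8]
[15.2, -3.6]
[13.0, -8.6]
[9.3, -12.5]
```

The drag fell to 1.8 N. I'll confirm with a short 20° step.

>>> arm_command([
  [6,5.5,0.5,0,0,0,255],
  [6.5,4.5,0,0,0,0,255],
])

```text
time_s: 9.65
eef_pos: [0.4732, 0.0973, 0.3223]
orientation: [-89.8, -0.2, -82.0]
ft_force: [-5.7, 6.3, 6.8]
finger_gap: 0.0174
```

```bash
python3 plan.py 499.3 60.6 2 10
```

```text
t 9.65 p [473.2305  97.296 ] r 45.01349064078467 th 125.39066647527903 Ftan(drag) 1.0507518993181852 Frad out 8.415657074074502 Fz 6.77610416584317
[6.8, 4.0]
[7.4, 2.7]
```

The drag stays light (1.1 N against about 5 to 6 N before), after about 2.45 turns in total, which is well above 9 rad. I'll stop cranking, release the knob and rise.

>>> arm_command([
  [0,0,0,0,0,0,120],
  [0,0,0,0,0,0,90],
  [0,0,0,0,0,0,60],
  [0,0,0,0,0,0,60],
  [0,0,30,0,0,0,60],
  [0,0,45,0,0,0,60],
  [0,0,10,0,0,0,60],
])

```text
time_s: 10.52
eef_pos: [0.4729, 0.0965, 0.4079]
orientation: [-89.9, -0.2, -82.0]
ft_force: [0.6, 0.1, -0.4]
finger_gap: 0.0719
```

```bash
python3 - <<'E'
from h import *
s=r.read_state(); print(s["time_s"],s["eef_pos"],s["orientation"],s["finger_gap"],s["ft_force"],abs(s["qd"]).max())
cv2.imwrite("pics/w6.png",r.get_image("wrist"))
E
```

```text
10.525 [0.4729 0.0965 0.4079] [-89.9261  -0.1982 -82.0471] 0.07194627534249243 [ 0.5738  0.0882 -0.4302] 9.356782970038283
```

View pics/w6.png

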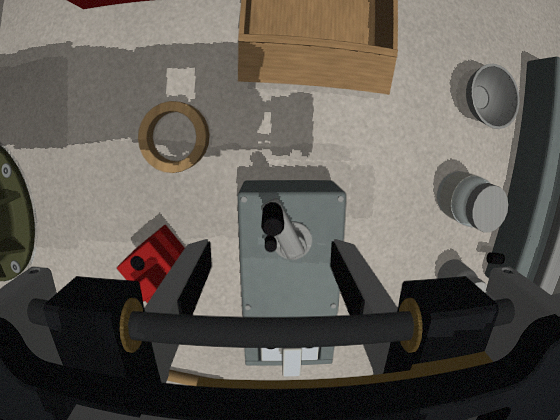

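The knob at (272,215) is free, and the cassette is at (290,355). I'll move over it.

>>> arm_command([
  [11,-41,0,0,0,0,60],
  [11,-41,0,0,0,0,60],
  [11,-41,0,0,0,0,60],
  [11,-41,0,0,0,0,60],
  [0,0,0,0,0,0,60],
  [0,0,0,0,0,0,60],
])

```text
time_s: 11.32
eef_pos: [0.5169, -0.0722, 0.4002]
orientation: [-90.5, -0.0, -82.0]
ft_force: [-0.2, -0.1, 0.2]
finger_gap: 0.0721
```

```bash
python3 - <<'E'
from h import *
s=r.read_state(); print(s["time_s"],s["eef_pos"],s["orientation"],s["finger_gap"],s["ft_force"],abs(s["qd"]).max())
c=r.calibration("wrist");im=r.get_image("wrist");cv2.imwrite("pics/w7.png",im)
import pickle; pickle.dump(c,open("c7.pkl","wb"))
a=im[140:330,190:350]; cv2.imwrite("pics/w7c.png",cv2.resize(a,None,fx=3,fy=3,interpolation=cv2.INTER_CUBIC))
E
```

```text
11.325 [ 0.5169 -0.0722  0.4002] [-90.4639  -0.0439 -81.9839] 0.07208956634703148 [-0.2163 -0.0595  0.1915] 0.8483473669187405
```

View pics/w7c.png

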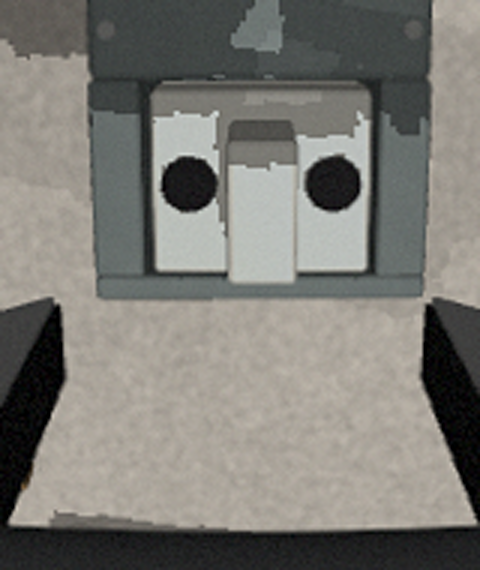

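```bash
python3 - <<'E'
from h import *
import pickle; c=pickle.load(open("c7.pkl","rb"))
f=lambda p:(190+p[0]/3-.33,140+p[1]/3-.33)
P=[onz("wrist",f(p),.116,c)[:2]*1000 for p in((228,140),(296,140),(297,283),(228,283))]; print(P,sum(P)/4)
H=[onz("wrist",f(p),.078,c)[:2]*1000 for p in((188,184),(333,184))]; print(H,sum(H)/2,np.degrees(np.arctan2(*(H[1]-H[0])[::-1])))
B=[onz("wrist",f(p),.078,c)[:2]*1000 for p in((152,84),(370,84),(367,273),(155,273))]; print(B,sum(B)/4)
M=[onz("wrist",f(p),.075,c)[:2]*1000 for p in((98,297),(423,297))]; print(M)
E
```

```text
[array([506.7334, -48.2634]), array([525.2038, -45.6245]), array([531.8135, -86.4636]), array([512.3309, -89.2283])] [519.0204 -67.3949]
[array([496.2251, -71.1814]), array([541.8219, -64.6812])] [519.0235 -67.9313] 8.113369995270974
[array([480.9904, -40.9944]), array([548.2561, -31.366 ]), array([557.7571, -92.5078]), array([ 489.2373, -102.2405])] [519.0602 -66.7772]
[array([ 471.048 , -114.4751]), array([578.569 , -99.2155])]
```

Rib centre is (519, −67.4) at 8.1°, which agrees with the hole midpoint (519, −67.9) and the body (519, −66.8). I'll descend and grip.

>>> arm_command([
  [2,5,-15,0,0,0,60],
  [0,0,-30,0,0,0,60],
  [0,0,-30,0,0,0,60],
  [0,0,-25,0,0,0,60],
  [0,0,0,0,0,0,60],
  [0,0,0,0,0,0,60],
])

```text
time_s: 12.12
eef_pos: [0.5179, -0.0609, 0.2942]
orientation: [-90.5, -0.0, -81.6]
ft_force: [0.0, -0.6, 0.5]
finger_gap: 0.0718
```

```bash
python3 - <<'E'
from h import *
s=r.read_state(); print(s["time_s"],s["eef_pos"],s["orientation"],s["finger_gap"],s["ft_force"],abs(s["qd"]).max())
im=r.get_image("wrist");cv2.imwrite("pics/w8.png",im)
E
```

```text
12.125 [ 0.5179 -0.0609  0.2942] [-90.527   -0.001  -81.5914] 0.07176267151113325 [ 0.0128 -0.6344  0.492 ] 0.6431459722118179
```

View pics/w8.png

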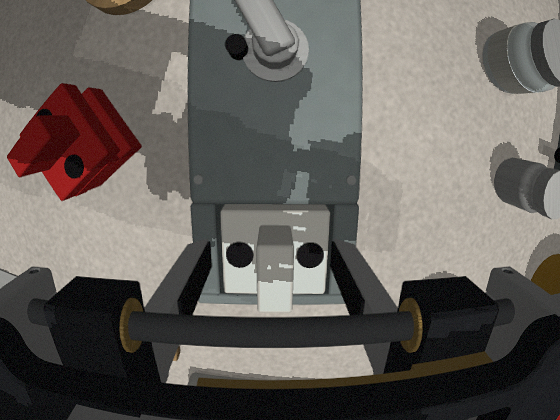

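>>> arm_command([
  [1,-6.5,-4,0.0013,-0.009,-0.006,60],
  [0,0,-4,0,0,0,60],
  [0,0,0,0,0,0,60],
])

```text
time_s: 12.55
eef_pos: [0.5191, -0.0679, 0.2871]
orientation: [-89.8, -0.1, -82.0]
ft_force: [0.7, 0.2, -0.3]
finger_gap: 0.0722
```

```bash
python3 - <<'E'
from h import *
s=r.read_state(); print(s["time_s"],s["eef_pos"],s["orientation"],s["finger_gap"],s["ft_force"],abs(s["qd"]).max())
E
```

```text
12.55 [ 0.5191 -0.0679  0.2871] [-89.8202  -0.052  -81.97  ] 0.07215679963043779 [ 0.6848  0.2016 -0.2793] 0.33674097354516147
```

Aligned. Closing now.

>>> arm_command([
  [0,0,0,0,0,0,150],
  [0,0,0,0,0,0,200],
  [0,0,0,0,0,0,255],
  [0,0,0,0,0,0,255],
  [0,0,0,0,0,0,255],
  [0,0,0,0,0,0,255],
  [0,0,0,0,0,0,255],
], newtons=30)

```text
time_s: 13.42
eef_pos: [0.5191, -0.0679, 0.2874]
orientation: [-89.8, -0.1, -82.0]
ft_force: [-0.1, 0.9, -0.7]
finger_gap: 0.0195
```

>>> arm_command([
  [0,0,3,0,0,0,255],
  [0,0,3,0,0,0,255],
])

```text
time_s: 13.68
eef_pos: [0.519, -0.0679, 0.2933]
orientation: [-89.9, -0.0, -82.0]
ft_force: [-0.3, 0.6, -2.6]
finger_gap: 0.0196
```

>>> arm_command([
  [0,0,2,0,0,0,255],
  [0,0,2,0,0,0,255],
])

```text
time_s: 13.92
eef_pos: [0.519, -0.0679, 0.2977]
orientation: [-89.9, -0.0, -82.0]
ft_force: [-1.1, 1.0, -1.7]
finger_gap: 0.0198
```

It is already 10 mm up with only the weight on the wrist (about 2 to 3 N), so the tongue has released. I'll lift further, checking as I go.

>>> arm_command([
  [0,0,6,0,0,0,255],
  [0,0,8,0,0,0,255],
  [0,0,8,0,0,0,255],
])

```text
time_s: 14.3
eef_pos: [0.519, -0.0679, 0.321]
orientation: [-89.9, -0.0, -82.0]
ft_force: [0.6, -0.3, -2.6]
finger_gap: 0.0196
```

>>> arm_command([
  [0,0,12,0,0,0,255],
  [0,0,12,0,0,0,255],
  [0,0,12,0,0,0,255],
  [0,0,15,0,0,0,255],
  [0,0,20,0,0,0,255],
  [0,0,25,0,0,0,255],
  [0,0,30,0,0,0,255],
  [0,0,30,0,0,0,255],
  [0,0,0,0,0,0,255],
])

```text
time_s: 15.42
eef_pos: [0.518, -0.0676, 0.4884]
orientation: [-89.7, -0.1, -82.0]
ft_force: [0.3, 0.2, -2.7]
finger_gap: 0.02
```

```bash
python3 - <<'E'
from h import *
s=r.read_state(); print(s["time_s"],s["eef_pos"],s["orientation"],s["finger_gap"],s["ft_force"])
cv2.imwrite("pics/s9.png",r.get_image("side"));cv2.imwrite("pics/w9.png",r.get_image("wrist"))
f=lambda p:(125+p[0]/7-.43,175+p[1]/7-.43)
P=[onz("top",f(p),.07)[:2]*1000 for p in((162,110),(555,76),(583,440),(178,475))]
print(P,sum(P)/4)
for i in range(4):
    d=P[(i+1)%4]-P[i];print(np.hypot(*d),np.degrees(np.arctan2(d[1],d[0])))
F=[onz("top",f(p),.005)[:2]*1000 for p in((197,158),(210,468))]; print(F)
E
```

```text
15.425 [ 0.518  -0.0676  0.4884] [-89.6975  -0.0932 -81.9667] 0.020011949652549977 [ 0.3292  0.185  -2.7313]
[array([559.2167, 431.4615]), array([572.136 , 269.3582]), array([421.4353, 255.4675]), array([408.3873, 419.9424])] [490.2938 344.0574]
162.61724402709442 -85.44328001572255
151.33952190434383 -174.73366669523736
164.9916591169917 94.53585115883452
151.2686468449185 4.367298091369305
[array([550.5446, 433.7879]), array([416.8904, 424.0173])]
```

View pics/s9.png

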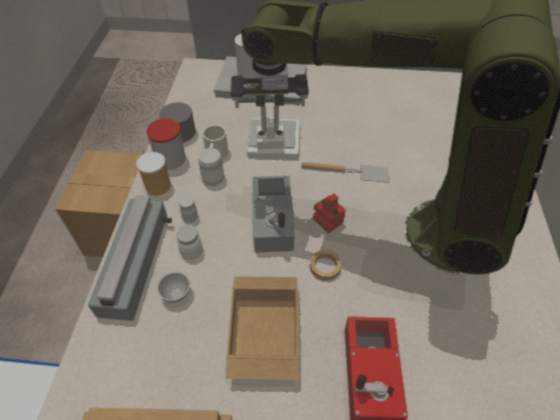

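View pics/w9.png

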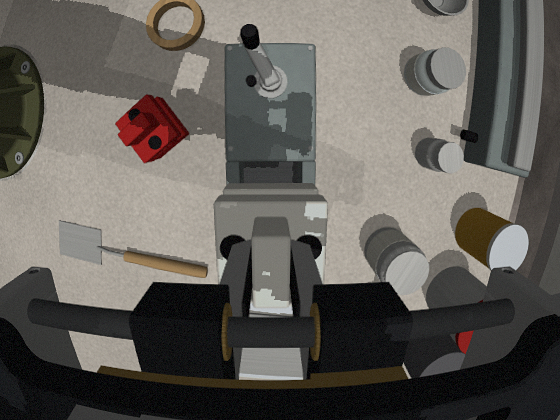

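The cassette is held and clear of the bay, with its underside at about 213 mm, above the 157 mm knob. The carton centre is about (490, 344), and its measured inner rim of 151 × 164 mm fits. Carrying it over.

>>> arm_command([
  [-2,25,0,0,0,0,255],
  [-3,42,0,0,0,0,255],
  [-3,45,0,0,0,0,255],
  [-3,45,0,0,0,0,255],
  [-3,45,0,0,0,0,255],
  [-3,45,0,0,0,0,255],
  [-3,45,0,0,0,0,255],
  [-3,45,0,0,0,0,255],
  [-3,45,0,0,0,0,255],
  [-2,25,0,0,0,0,255],
  [0,0,0,0,0,0,255],
  [0,0,0,0,0,0,255],
])

```text
time_s: 17.02
eef_pos: [0.4879, 0.3517, 0.4644]
orientation: [-91.6, -0.3, -82.1]
ft_force: [-0.2, -0.4, -2.4]
finger_gap: 0.0199
```

```bash
python3 - <<'E'
from h import *
s=r.read_state(); print(s["time_s"],s["eef_pos"],s["orientation"],s["finger_gap"],s["ft_force"],abs(s["qd"]).max())
cv2.imwrite("pics/s10.png",r.get_image("side"));cv2.imwrite("pics/w10.png",r.get_image("wrist"))
E
```

```text
17.025 [0.4879 0.3517 0.4644] [-91.6212  -0.297  -82.0849] 0.01988235107834882 [-0.1837 -0.3599 -2.4226] 0.5151474081234823
```

View pics/s10.png

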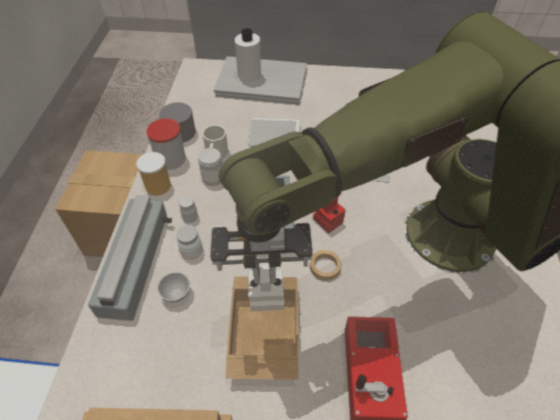

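View pics/w10.png

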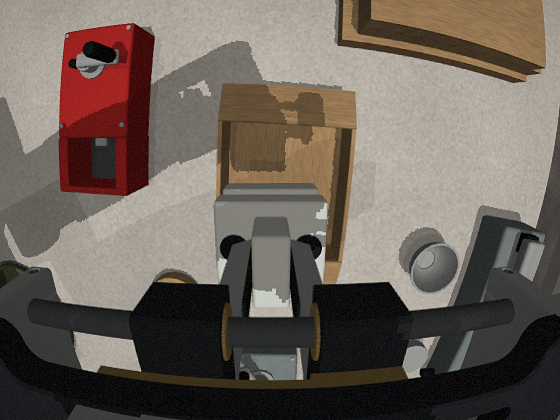

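The cassette is over the carton. I'll correct the small tilt (1.6°) and position, then lower.

>>> arm_command([
  [2,-7,-10,0.004,-0.028,-0.06,255],
  [0,0,-25,0,0,0,255],
  [0,0,-30,0,0,0,255],
  [0,0,-30,0,0,0,255],
  [0,0,-30,0,0,0,255],
  [0,0,-15,0,0,0,255],
  [0,0,0,0,0,0,255],
])

```text
time_s: 18.0
eef_pos: [0.4914, 0.3382, 0.3231]
orientation: [-89.7, -0.1, -86.1]
ft_force: [0.2, -0.3, -0.9]
finger_gap: 0.0195
```

```bash
python3 - <<'E'
from h import *
s=r.read_state(); print(s["time_s"],s["eef_pos"],s["orientation"],s["finger_gap"],s["ft_force"],abs(s["qd"]).max())
cv2.imwrite("pics/w11.png",r.get_image("wrist"))
E
```

```text
18.0 [0.4914 0.3382 0.3231] [-89.707   -0.1395 -86.1057] 0.01952522189770277 [ 0.1605 -0.2722 -0.9305] 0.9955525732517567
```

View pics/w11.png

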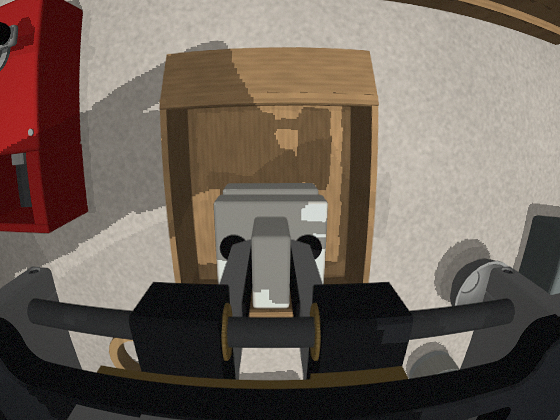

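>>> arm_command([
  [0,3,-18,0,0,0,255],
  [0,2,-14,0,0,0,255],
  [0,0,-6,0,0,0,255],
  [0,0,0,0,0,0,255],
])

```text
time_s: 18.55
eef_pos: [0.4916, 0.3438, 0.285]
orientation: [-89.5, -0.0, -86.1]
ft_force: [0.7, -0.1, -1.8]
finger_gap: 0.0199
```

>>> arm_command([
  [0,0,-2,0,0,0,255],
  [0,0,-2,0,0,0,255],
  [0,0,-1,0,0,0,255],
])

```text
time_s: 18.92
eef_pos: [0.4918, 0.3438, 0.2806]
orientation: [-89.4, 0.0, -86.1]
ft_force: [-0.2, 1.2, 2.8]
finger_gap: 0.0199
```

Contact: the force changed from −1.8 to +2.8 N at the expected height. Releasing and rising.

>>> arm_command([
  [0,0,0,0,0,0,180],
  [0,0,0,0,0,0,120],
  [0,0,0,0,0,0,90],
  [0,0,0,0,0,0,90],
  [0,0,20,0,0,0,90],
  [0,0,40,0,0,0,90],
  [0,0,50,0,0,0,90],
  [0,-40,40,0,0,0,90],
  [0,-50,0,0,0,0,90],
  [0,-50,0,0,0,0,90],
  [0,0,0,0,0,0,90],
  [0,0,0,0,0,0,90],
])

```text
time_s: 20.42
eef_pos: [0.4905, 0.2002, 0.4365]
orientation: [-89.3, 0.0, -86.0]
ft_force: [0.0, 0.8, 0.1]
finger_gap: 0.0607
```

```bash
python3 - <<'E'
from h import *
s=r.read_state(); print(s["time_s"],s["eef_pos"],s["finger_gap"],s["ft_force"])
c=r.calibration("wrist");
cv2.imwrite("pics/s12.png",r.get_image("side"));cv2.imwrite("pics/w12.png",r.get_image("wrist"))
print(proj("wrist",(.4918,.3438,.109),c),proj("side",(.4918,.3438,.109)),proj("side",(.4918,.3438,.0)))
E
```

```text
20.425 [0.4905 0.2002 0.4365] 0.060686842856208276 [0.037  0.8004 0.0587]
[278.566   54.8994] [262.4691 312.4681] [263.7408 332.4096]
```

View pics/s12.png

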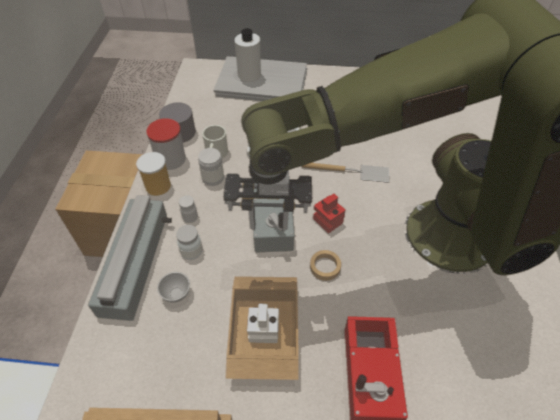

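View pics/w12.png

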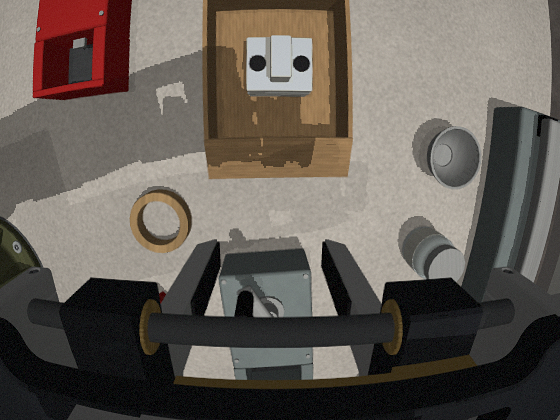

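The cassette stands upright, centred in the carton at side (263,325) and wrist (280,62). The bystanders are unmoved, and the fingertips are about 80 mm above the knob, touching nothing. Handing in.

```bash
python3 -c "
from plant import r
print(r.close_job())"
```

```text
the job is handed in; nothing more can be done
None
```

The job is handed in at about 20.5 s of the 72 s limit; no verdict was reported.

- **Cranking:** I wound the crank clockwise about 2.45 turns. The drag at the knob then fell from about 5–6 N to 1–2 N. I stopped within about 140° of the drop, inside the half turn allowed, and let go of the knob.
- **Lifting:** The cassette came out by its rib with only its own weight (about 2–3 N) on the wrist, past the 4–8 mm where the tongue would have held it.
- **Placing:** I set it down in the carton with light contact (about 3 N) at the expected height. The last side and wrist pictures show it upright near the carton's centre. The bystanders look unmoved and the gripper is clear of everything.

**Not confirmed:**
- I did not measure the overrun pin's height. That it stayed down is inferred from how far the crank went after the drop.
- While cranking, radial forces reached about 12 N before I refined the position of the axle.

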